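# Line up capacitors by size on the matching board

## Task

Stand the four can capacitors upright on the four rubber pads of the wooden board, one in the middle of each pad, in order of size: the smallest on the pad next to the upright metal post, and each one after it larger, so that the largest stands at the end away from the post.

Things in the scene. Friction and masses are not known exactly. Their poses are not given: they have to be found in the camera images.
- cap1_mid (a point): The smallest of four round can capacitors: grey upright cylinder, diameter 22, total height 36, black disc and two small metal screw terminals (4 high) on its flat top. Point: on its axis, half-way up (18 above its underside); z along its axis. Loose, stands upright on the worktop at the start. Sizes in mm.
- cap2_mid (a point): The second smallest of four round can capacitors: grey upright cylinder, diameter 28, total height 46, black disc and two small metal screw terminals (4 high) on its flat top. Point: on its axis, half-way up (23 above its underside); z along its axis. Loose, stands upright on the worktop at the start. Sizes in mm.
- cap3_mid (a point): The second largest of four round can capacitors: grey upright cylinder, diameter 35, total height 56, black disc and two small metal screw terminals (4 high) on its flat top. Point: on its axis, half-way up (28 above its underside); z along its axis. Loose, stands upright on the worktop at the start. Sizes in mm.
- cap4_mid (a point): The largest of four round can capacitors: grey upright cylinder, diameter 43, total height 66, black disc and two small metal screw terminals (4 high) on its flat top. Point: on its axis, half-way up (33 above its underside); z along its axis. Loose, stands upright on the worktop at the start. Sizes in mm.
- pad1: Black round rubber pad, diameter 60, 3 thick, fixed on a flat wooden board (64 x 370, 8 thick, fixed on the worktop); its top is 11 above the worktop. Number 1 of four equal pads in a straight row, 70 apart, counted along the board from its left end (+y, seen from the robot) to its right. Origin: centre of the pad's underside (8 above the worktop); y along the row. Sizes in mm.
- pad2: Black round rubber pad, diameter 60, 3 thick, fixed on a flat wooden board (64 x 370, 8 thick, fixed on the worktop); its top is 11 above the worktop. Number 2 of four equal pads in a straight row, 70 apart, counted along the board from its left end (+y, seen from the robot) to its right. Origin: centre of the pad's underside (8 above the worktop); y along the row. Sizes in mm.
- pad3: Black round rubber pad, diameter 60, 3 thick, fixed on a flat wooden board (64 x 370, 8 thick, fixed on the worktop); its top is 11 above the worktop. Number 3 of four equal pads in a straight row, 70 apart, counted along the board from its left end (+y, seen from the robot) to its right. Origin: centre of the pad's underside (8 above the worktop); y along the row. Sizes in mm.
- pad4: Black round rubber pad, diameter 60, 3 thick, fixed on a flat wooden board (64 x 370, 8 thick, fixed on the worktop); its top is 11 above the worktop. Number 4 of four equal pads in a straight row, 70 apart, counted along the board from its left end (+y, seen from the robot) to its right. Origin: centre of the pad's underside (8 above the worktop); y along the row. Sizes in mm.
- post: Upright turned metal post with a round head, 40 high, head diameter 18, on a 30 x 22 base, fixed at one end of the board (left or right end, it varies), 55 beyond the centre of the end pad; it marks where the row begins. The other end has only a flat metal plate. Origin: centre of its underside (8 above the worktop). Sizes in mm.

How it is judged:
By the outcome, as a careful person would: the job done as asked, in the order asked, and still so for the second after the job is handed in, with the robot touching nothing.
It also fails if it takes over 93 s, if anything falls off the work surface, if the arm or the gripper's body presses on something with over 40 N, if the wrist force passes 120 N, or if a joint passes its speed limit or range.

## Robot

A 7-joint arm with a two-finger parallel gripper is mounted at the origin on a cart in front of the work surface, level with it; the furniture and walls round the work are solid. World frame = base frame: x ahead of the robot, y to its left, z up, the work surface at z = 0. Lengths are in m, angles in rad, forces in N, time in s.
With the tool pointing down it reaches from about 0.4 to 0.85 m from the base axis. Payload 10.4 kg.
Tool frame: the origin (TCP) lies at the centre of the arm's flange, where the gripper is bolted on; the fingertips stand 173 mm ahead of it and the grasp point (between the pads) lies 155 mm ahead of it; z points along the fingers, y is the line along which they close (so a half turn about z gives the same grasp; the last joint's range is limited). The gripper opens to 85 mm and grips with 20 to 120 N. Pads are 22 mm wide; open, the fingers measure 114 mm over their backs; the gripper's body (76 mm by 85 mm) begins 54 mm behind the grasp point. The pads swing forward as they close: fully open they stand 13 mm farther back than shut.
Start: joints at [-1.227, 0.332, -0.065, 1.46, 0.022, 1.35, -0.088], TCP at [0.224, 0.583, 0.405] pointing down, gripper open.
Joint ranges: [-2.6, 2.6], [-0.5, 2.12], [-1.47, 1.34], [0.16, 2.42], [-1.27, 4.41], [0.06, 2.06], [-2.6, 2.6]. Speed limits (rad/s): [2.22, 2.22, 2.79, 2.79, 3.14, 3.14, 3.14].

## Interface

Orientations are given as a unit quaternion [x, y, z, w].
In Python, from workcell import manip, viewer, finder gives the robot as it stands.
- The arm moves only by the tool arm_command, never from a script. Its argument "plan" is a list of rows, each an object with "dp": the shift along the tool's x, y, z in mm, a list of three; "spin": the turn about the tool's z in rad. A call has 1 to 5 rows; each row shifts and turns the commanded pose from where the row before left it, along the tool's axes as they then stand; what a row does not reach is not made up. A row lasts 1/10 s, in which the tool goes at most 50 mm and 8.59 degrees, less where a joint would pass 70% of its speed; a pose out of reach is approached as far as the arm can. A call is refused whole if a number of a shift passes 50 or a number of a turn 0.15, either way. A call with a gripper value outside its range is refused whole. "grip" is the closure, from -1 (fully open) to 1 (shut), set as the call begins (left out, the last holds). The fingers move at their own pace and stop on an object; "newtons" is the grip in N (left out, the last holds). Time passes only in rows, so rows that do not move let the fingers close. It gives the time, the measured TCP pose, the force, the opening and the grip force at its end, in the units of the state.
- manip.get_obs(): the state, without advancing time (a new reading comes with each control period).
- viewer.camera(name): name is "side" or "top"; returns the picture (480x640x3 uint8, blue, green, red); there is no depth.
- viewer.camera_params(name): a dict with "vertical_fov" (degrees; the focal length in pixels is half the picture's height over the tangent of half this angle, whatever the lens; pixels are square), "cx", "cy" (the principal point, pixels), "k1" (the pictures are not rectified: a ray, as slopes to the right and down, at radius r is drawn at 1 + k1 r^2 times it, then the intrinsics apply), "R" (3x3) and "t" (3): a world point X has camera coordinates R X + t. Camera axes: x right, y down, z forward; pixel columns grow to the right and rows downward; lengths in m; the calibration is good to about 2 mm. A picture is of the moment at which its call begins. camera_params takes no time and is no camera call.
- manip.hand_in(): hands the job in; it is judged then, once.
Trained networks look in the newest picture that a camera, given by its name, has taken for a name from the list of things; names that differ only in an ending like _2 or _b are one class to them, and where a whole thing is asked for, a point or a joint stands for the part that bears it (a point fixed in the world has none). Each returns a list of dicts, best first, with "score" (0 to 1); they miss things now and then, are a little off and sometimes report something else, mostly with a low value. They report only what shows in the picture. A call takes as long as a camera call.
- finder.find_in(camera, thing): "position" ([x, y, z] in m, in world coordinates, good to about 4 mm: the middle of the surface that is visible of it).
The state is a dict: "clock": time; "joint_pos": joint angles; "joint_velocities": joint speeds; "tau": joint torques, N m; "position": TCP position; "ee_rot": TCP orientation; "ft_force": force on the tool from outside, world axes, zero at the start; "torque": the same for the moment, N m; "grip_width": opening from 0.0 (shut) to 1.0 (fully open); "grasp_force": force on a finger pad.
Only numpy, scipy, OpenCV 4.12 (cv2) and the standard library are available. Lean on these libraries where they do the work, as an engineer would, in place of code of your own. Each camera call takes 0.05 s, during which the arm holds its last target. There are 200 camera calls.

## Working session

There is one attempt and no reset: what is moved stays moved. The work goes in short steps, Python scripts to look and compute and a tool call to move; the robot and the scene stay as the last step left them, time stands still between calls to the robot, and variables do not carry over. Pictures are saved under pics/ and viewed, at most 14 in all, crops included, and the job is handed in when it is done.

Besides the shell and the picture viewer there is one more tool, called by a JSON object that holds its "method" and its "body", one argument or row to a line. arm_command: Moves the arm, as the interface text tells. Its arguments: {"type":"object","properties":{"plan":{"type":"array","items":{"type":"object","properties":{"dp":{"type":"array","items":{"type":"number"}},"spin":{"type":"number"}}}},"grip":{"type":"number"},"newtons":{"type":"number"}},"required":["plan"]}

```bash
mkdir -p pics; cat > h.py <<'E'
import numpy as np,cv2
from workcell import manip,viewer,finder
def P(n):
    return viewer.camera_params(n)
def ray(n,u,v,z):
    p=P(n);f=240/np.tan(np.radians(p['vertical_fov'])/2);R=np.array(p['R']);t=np.array(p['t'])
    K=np.array([[f,0,p['cx']],[0,f,p['cy']],[0,0,1]])
    x=cv2.undistortPoints(np.array([[[u,v]]],float),K,np.array([p['k1'],0,0,0.]))[0,0] if False else None
    d=np.array([(u-p['cx'])/f,(v-p['cy'])/f]);s=d.copy()
    for _ in range(30): s=d/(1+p['k1']*s@s)
    w=R.T@np.append(s,1);c=-R.T@t
    return c+w*(z-c[2])/w[2]
def proj(n,X):
    p=P(n);f=240/np.tan(np.radians(p['vertical_fov'])/2)
    c=np.array(p['R'])@np.array(X)+np.array(p['t']);s=c[:2]/c[2];s=s*(1+p['k1']*s@s)
    return f*s+[p['cx'],p['cy']]
E
python3 - <<'E'
from h import *
o=manip.get_obs();print({k:np.round(o[k],3) for k in ('clock','position','ee_rot','grip_width')})
for n in('top','side'):
    cv2.imwrite(f'pics/{n}0.png',viewer.camera(n));p=P(n);print(n,np.round(-np.array(p['R']).T@p['t'],3),p['vertical_fov'],p['k1'])
    for t in ['cap1_mid','cap2_mid','cap3_mid','cap4_mid','pad1','pad4','post']:
        print(t,[(np.round(d['position'],3).tolist(),round(d['score'],2)) for d in finder.find_in(n,t)[:4]])
E
```

```text
{'clock': np.float64(0.0), 'position': array([0.224, 0.583, 0.404]), 'ee_rot': array([ 0.182,  0.983, -0.001, -0.   ]), 'grip_width': np.float64(0.995)}
top [0.364 0.03  0.947] 56.827591733770554 -0.05943235292876327
cap1_mid [([0.468, -0.08, 0.033], 0.65)]
cap2_mid [([0.435, 0.251, 0.044], 0.73)]
cap3_mid [([0.43, -0.256, 0.053], 0.82)]
cap4_mid [([0.458, 0.067, 0.065], 0.67)]
pad1 [([0.618, 0.034, 0.009], 0.95), ([0.634, 0.238, 0.016], 0.86), ([0.631, 0.167, 0.012], 0.65), ([0.629, 0.099, 0.008], 0.6)]
pad4 [([0.618, 0.034, 0.009], 0.95), ([0.634, 0.238, 0.016], 0.86), ([0.631, 0.167, 0.012], 0.65), ([0.629, 0.099, 0.008], 0.6)]
post [([0.636, 0.291, 0.016], 0.49)]
side [0.023 0.934 0.528] 42.382202038650796 0.05567918505795447
cap1_mid [([0.644, 0.191, 0.009], 0.5)]
cap2_mid [([0.436, 0.273, 0.032], 0.82)]
cap3_mid [([0.425, -0.245, 0.035], 0.91)]
cap4_mid [([0.446, 0.089, 0.008], 0.54)]
pad1 [([0.633, 0.242, 0.014], 0.56)]
pad4 [([0.633, 0.242, 0.014], 0.56)]
post [([0.63, 0.299, 0.026], 0.7)]
```

View pics/top0.png

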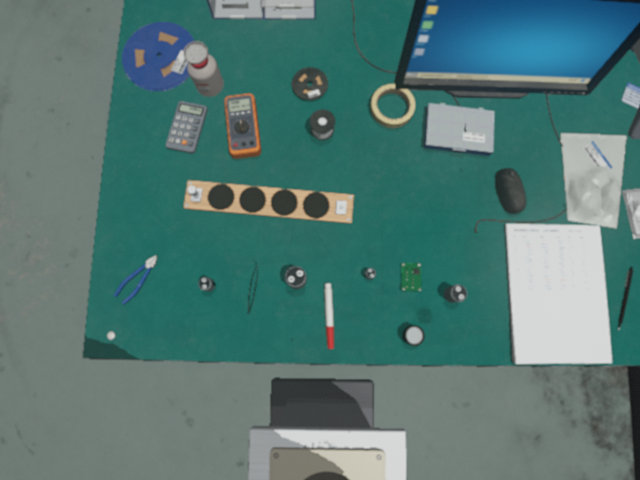

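View pics/side0.png

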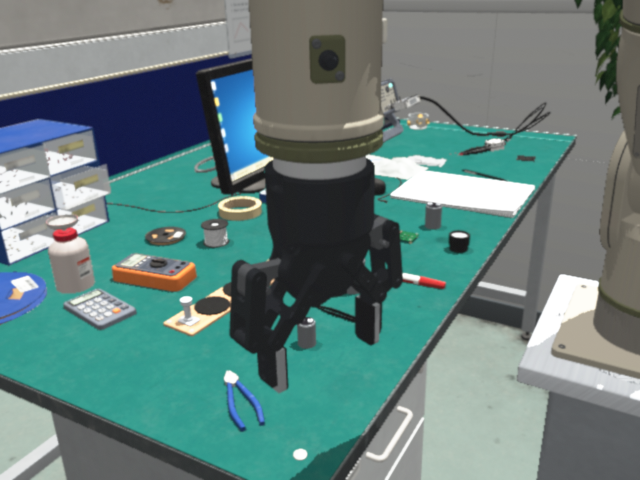

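Top view (left is +y): the board's post is at its left end (195,193), with pads at (221,196), (252,199), (284,202) and (316,205). The caps are cap1 (370,272), cap2 (205,284), cap3 (457,293) and cap4 (295,277). The black object at (413,335) isn't one of them. Next I'll refine these positions with a zoomed crop.

```bash
python3 - <<'E'
from h import *
im=cv2.imread('pics/top0.png');g=im.max(2)
# pads
m=((g<60)).astype(np.uint8);m[:180]=0;m[225:]=0;m[:,:205]=0;m[:,335:]=0
n,l,s,c=cv2.connectedComponentsWithStats(m)
for i in range(1,n):
    if s[i,4]>200: print('pad',c[i].round(1),s[i,4],ray('top',*c[i],0.011).round(4))
t=[]
for (u,v) in [(370,272),(205,284),(457,293),(295,277)]:
    t.append(cv2.resize(im[v-18:v+18,u-24:u+24],(384,288),interpolation=cv2.INTER_NEAREST))
cv2.imwrite('pics/crop.png',np.vstack([np.hstack(t[:2]),np.hstack(t[2:])]))
E
```

```text
pad [220.7 196.5] 375 [0.6333 0.2405 0.011 ]
pad [252.1 199.4] 417 [0.6277 0.1712 0.011 ]
pad [283.8 202. ] 426 [0.6227 0.1014 0.011 ]
pad [315.7 204.7] 412 [0.6177 0.0319 0.011 ]
```

View pics/crop.png

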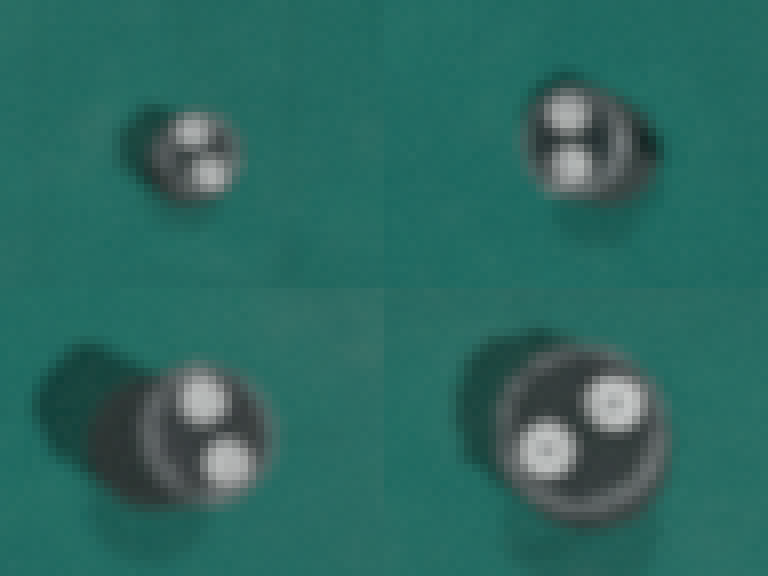

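```bash
python3 - <<'E'
from h import *
for n,u,v,z in [(1,370.7,272.6,.036),(2,203.8,282.8,.046),(3,459.4,292.4,.056),(4,295.1,275.8,.066)]:
    print(n,ray('top',u,v,z).round(4))
cat=open('h.py','a');cat.write('''
def go(x,y,z,yaw=-1.497e0*0-0.077):
    o=manip.get_obs();from scipy.spatial.transform import Rotation as Ro
    R=Ro.from_quat(o['ee_rot']).as_matrix();d=R.T@(np.array([x,y,z])-o['position'])*1000
    cy=np.arctan2(R[1,1],R[0,1]);s=-(yaw-cy);s=(s+np.pi/2)%np.pi-np.pi/2
    print('pos',np.round(o['position'],4),'dtool',d.round(1),'spin',round(s,3),'aft',np.round(np.array([[np.cos(s),np.sin(s)],[-np.sin(s),np.cos(s)]])@d[:2],1),'f',np.round(o['ft_force'],1))
''');cat.close()
import importlib,h;importlib.reload(h)
h.go(.435,.258,.40)
E
```

```text
1 [ 0.4682 -0.0839  0.036 ]
2 [0.4405 0.2573 0.046 ]
3 [ 0.4285 -0.2602  0.056 ]
4 [0.456  0.0704 0.066 ]
pos [0.2241 0.5834 0.4047] dtool [-313.5 -228.2    4.7] spin 1.281 aft [-308.2  235.3] f [-1.2 -0.4  1. ]
```

{"method": "arm_command", "body": {
  "plan": [
    {"dp": [-32, -24, 10], "spin": 0.14},
    {"dp": [-35, -19, 10], "spin": 0.14},
    {"dp": [-38, -14, 10], "spin": 0.14},
    {"dp": [-39, -8, 10], "spin": 0.14},
    {"dp": [-40, -3, 10], "spin": 0.14}
  ],
  "grip": -1,
  "newtons": 40
}}

```text
clock: 1.3
position: [0.3328, 0.4133, 0.3546]
ee_rot: [0.511, 0.86, 0.0, -0.0]
ft_force: [1.0, 1.0, -0.1]
grip_width: 1.006
grasp_force: 0.0
```

{"method": "arm_command", "body": {
  "plan": [
    {"dp": [-40, 3, 10], "spin": 0.14},
    {"dp": [-39, 8, 10], "spin": 0.14},
    {"dp": [-38, 14, 10], "spin": 0.14},
    {"dp": [-35, 19, 10], "spin": 0.14},
    {"dp": [0, 0, 0], "spin": 0}
  ]
}}

```text
clock: 1.8
position: [0.422, 0.2753, 0.3138]
ee_rot: [0.731, 0.683, -0.001, 0.001]
ft_force: [-1.2, -0.3, -0.6]
grip_width: 0.999
grasp_force: 0.0
```

```bash
python3 -c "
from h import *
go(.4405,.2573,.18)"
```

```text
pos [0.422  0.2753 0.3138] dtool [-16.4  19.7 133.8] spin 0.009 aft [-16.2  19.8] f [-1.2 -0.3 -0.6]
```

{"method": "arm_command", "body": {
  "plan": [
    {"dp": [-16, 20, 14], "spin": 0.009},
    {"dp": [0, 0, 40]},
    {"dp": [0, 0, 40]},
    {"dp": [0, 0, 40]},
    {"dp": [0, 0, 0]}
  ]
}}

```text
invalid input at $.plan[1]: expected keys dp, spin
```

```bash
python3 -c "
from h import *
go(.4405,.2573,.18)
cv2.imwrite('pics/s1.png',viewer.camera('side')[150:450,150:550])"
```

```text
pos [0.422  0.2753 0.3138] dtool [-16.4  19.7 133.8] spin 0.009 aft [-16.2  19.8] f [-1.2 -0.3 -0.6]
```

View pics/s1.png

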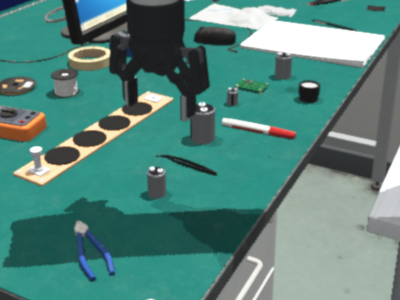

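The side view shows the open gripper above and the arm clear of everything, with cap2 standing at crop (156,182). All four caps and pads are visible. The move was refused because `spin` was missing from some rows, so I'm resending it.

{"method": "arm_command", "body": {
  "plan": [
    {"dp": [-16, 20, 14], "spin": 0.009},
    {"dp": [0, 0, 40], "spin": 0},
    {"dp": [0, 0, 40], "spin": 0},
    {"dp": [0, 0, 40], "spin": 0},
    {"dp": [0, 0, 0], "spin": 0}
  ]
}}

```text
clock: 2.35
position: [0.4361, 0.2632, 0.1766]
ee_rot: [0.729, 0.685, -0.004, -0.0]
ft_force: [-0.2, -0.7, -0.3]
grip_width: 1.002
grasp_force: 0.0
```

```bash
python3 -c "
from h import *
go(.4405,.2573,.18)
im=viewer.camera('side');u,v=proj('side',[.4405,.2573,.03]).astype(int);print(u,v)
cv2.imwrite('pics/s2.png',cv2.resize(im[max(v-70,0):v+70,max(u-90,0):u+90],None,fx=4,fy=4))"
```

```text
pos [0.4361 0.2632 0.1766] dtool [-5.7  4.7 -3.4] spin 0.015 aft [-5.6  4.8] f [-0.2 -0.7 -0.3]
306 326
```

View pics/s2.png

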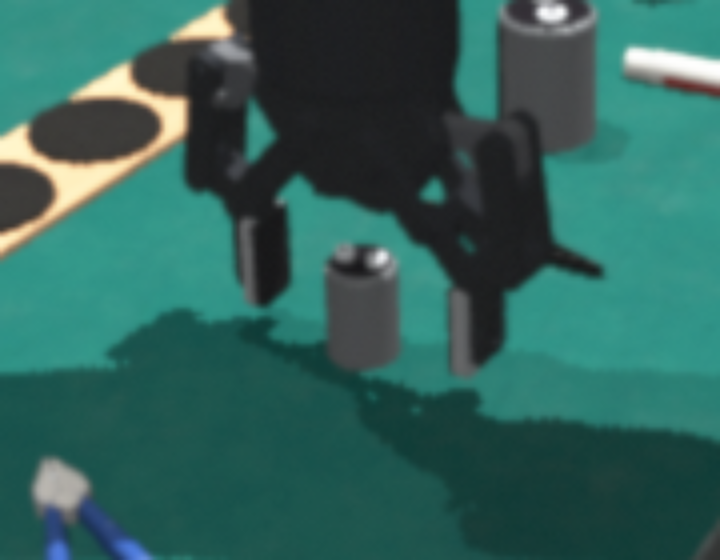

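Crop view: cap2 (360,305) stands between the two open fingers, near (262,260) and (475,330). I'll correct by a few mm and close.

{"method": "arm_command", "body": {
  "plan": [
    {"dp": [-6, 5, -3], "spin": 0.015},
    {"dp": [0, 0, 0], "spin": 0}
  ]
}}

```text
clock: 2.6
position: [0.4447, 0.2569, 0.1865]
ee_rot: [0.735, 0.678, 0.002, 0.0]
ft_force: [-0.3, 0.1, 0.6]
grip_width: 1.001
grasp_force: 0.0
```

{"method": "arm_command", "body": {
  "plan": [
    {"dp": [0, 0, 0], "spin": 0},
    {"dp": [0, 0, 0], "spin": 0},
    {"dp": [0, 0, 0], "spin": 0},
    {"dp": [0, 0, 0], "spin": 0},
    {"dp": [0, 0, 0], "spin": 0}
  ],
  "grip": 1,
  "newtons": 40
}}

```text
clock: 3.1
position: [0.4431, 0.2572, 0.184]
ee_rot: [0.735, 0.678, 0.0, -0.0]
ft_force: [-2.3, 0.0, 5.5]
grip_width: 0.314
grasp_force: 39.2
```

```bash
python3 -c "
from h import *
o=manip.get_obs();print(o['grip_width'],o['grasp_force'])
go(.4405,.2573,.18)"
```

```text
0.3138485627569382 39.24822843808215
pos [0.4431 0.2572 0.184 ] dtool [-0.1 -2.6  4. ] spin -0.003 aft [-0.1 -2.6] f [-2.3  0.   5.5]
```

{"method": "arm_command", "body": {
  "plan": [
    {"dp": [0, 0, -25], "spin": 0},
    {"dp": [-14, 35, -20], "spin": 0},
    {"dp": [-14, 40, 0], "spin": 0},
    {"dp": [-14, 40, 0], "spin": 0},
    {"dp": [-14, 40, 0], "spin": 0}
  ]
}}

```text
clock: 3.6
position: [0.5944, 0.1882, 0.2287]
ee_rot: [0.735, 0.679, 0.0, -0.0]
ft_force: [0.2, 1.3, -0.6]
grip_width: 0.307
grasp_force: 39.7
```

{"method": "arm_command", "body": {
  "plan": [
    {"dp": [-15, 36, 0], "spin": 0},
    {"dp": [0, 0, 0], "spin": 0},
    {"dp": [0, 0, 0], "spin": 0}
  ]
}}

```text
clock: 3.9
position: [0.6281, 0.1702, 0.2279]
ee_rot: [0.735, 0.678, -0.001, -0.0]
ft_force: [-0.1, -0.0, -0.9]
grip_width: 0.315
grasp_force: 39.8
```

```bash
python3 -c "
from h import *
go(.6277,.1712,.196)
im=viewer.camera('side');u,v=proj('side',[.6277,.1712,.011]).astype(int);print(u,v)
cv2.imwrite('pics/s3.png',cv2.resize(im[max(v-90,0):v+50,max(u-90,0):u+90],None,fx=4,fy=4))"
```

```text
pos [0.6281 0.1702 0.2279] dtool [ 0.9 -0.4 31.9] spin -0.005 aft [ 0.9 -0.4] f [-0.1 -0.  -0.9]
240 286
```

View pics/s3.png

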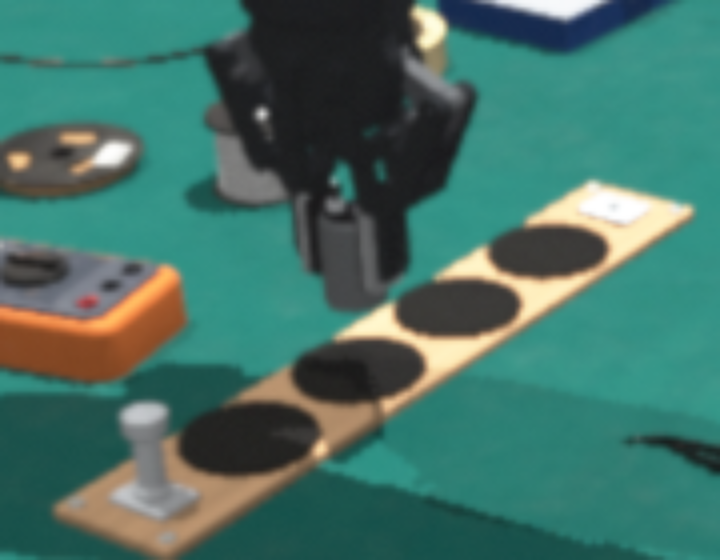

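The side view shows cap2 held upright above pad2 (pad at crop (358,370)). I'll cross-check the pad positions with the side camera before lowering.

```bash
python3 - <<'E'
from h import *
c=cv2.imread('pics/s3.png')
for y0,n,(x,y) in [(.2405,1,(249,438)),(.1712,2,(358,370)),(.1014,3,(458,306)),(.0319,4,(549,250))]:
    u,v=150+x/4-.4,196+y/4-.4
    print(n,ray('side',u,v,.011).round(4))
# tilt check of cap lower edge: bottom centre crop ~(357,300)
for x,y in [(357,297)]: print(proj('side',[.6281,.1702,.044+.0]),150+x/4-.4,196+y/4-.4)
E
```

```text
1 [0.6306 0.2462 0.011 ]
2 [0.6253 0.1775 0.011 ]
3 [0.621  0.1066 0.011 ]
4 [0.6152 0.0375 0.011 ]
[238.95084986 269.19940299] 238.85 269.85
```

```bash
python3 - <<'E'
from h import *
print('cap2 side',ray('side',306.35,319.6,.046).round(4))
im=cv2.imread('pics/top0.png').astype(int)
r=im[:,:,2];sub=np.zeros(r.shape,np.uint8)
print(im[199,252-22:252+40:2,2], im[180:220,252,2])
for T in (70,90,110):
    m=(r<T).astype(np.uint8)
    for u,v in [(220.7,196.5),(252,199.4),(283.8,202),(315.7,204.7)]:
        a=np.zeros_like(m);cv2.circle(a,(round(u),round(v)),15,1,-1)
        # restrict to board: slope
        yy,xx=np.nonzero(a&m); 
        k=abs((yy-v)-(xx-u)*.085)<13.5
        print(T,xx[k].mean().round(2),yy[k].mean().round(2),k.sum(),end=' | ')
    print()
E
```

```text
cap2 side [0.4375 0.2622 0.046 ]
[ 52  62 170 205 189  66  50  54  52  54  53  51  53  55  52  53  51  70
 175 208 187  70  49  52  52  52  53  53  53  54  53] [ 46  47  47  45  48  82 110  92  61  51  54  52  52  54  53  55  55  53
  54  51  53  53  51  54  54  51  55  53  51  52  51  68 130 164 128  63
  40  41  44  43]
70 220.56 196.54 446 | 70 251.97 199.4 448 | 70 283.73 202.04 451 | 70 315.53 204.73 457 | 
90 220.59 196.46 474 | 90 252.09 199.28 478 | 90 283.78 201.94 485 | 90 315.64 204.72 482 | 
110 220.55 196.38 504 | 110 252.11 199.24 501 | 110 283.82 201.94 509 | 110 315.67 204.65 510 |
```

The two cameras differ by the same offset for the cap and the pads (about -2 mm in x, +5 mm in y). The relative placement therefore holds, and I'm lowering.

{"method": "arm_command", "body": {
  "plan": [
    {"dp": [1, -1, 20], "spin": 0},
    {"dp": [0, 0, 10], "spin": 0},
    {"dp": [0, 0, 0], "spin": 0},
    {"dp": [0, 0, 0], "spin": 0}
  ]
}}

```text
clock: 4.35
position: [0.6266, 0.1726, 0.199]
ee_rot: [0.735, 0.679, -0.0, -0.0]
ft_force: [-0.4, 0.6, 0.1]
grip_width: 0.312
grasp_force: 39.8
```

```bash
python3 -c "
from h import *
go(.6267,.1712,.195)"
```

```text
pos [0.6266 0.1726 0.199 ] dtool [-1.4  0.2  4. ] spin -0.002 aft [-1.4  0.2] f [-0.4  0.6  0.1]
```

{"method": "arm_command", "body": {
  "plan": [
    {"dp": [-1, 0, 2], "spin": 0},
    {"dp": [0, 0, 1], "spin": 0},
    {"dp": [0, 0, 1], "spin": 0},
    {"dp": [0, 0, 0], "spin": 0}
  ]
}}

```text
clock: 4.75
position: [0.6269, 0.171, 0.1951]
ee_rot: [0.735, 0.678, 0.0, 0.0]
ft_force: [-0.8, -0.7, 3.4]
grip_width: 0.309
grasp_force: 40.1
```

{"method": "arm_command", "body": {
  "plan": [
    {"dp": [0, 0, 0], "spin": 0},
    {"dp": [0, 0, 0], "spin": 0},
    {"dp": [0, 0, 0], "spin": 0},
    {"dp": [0, 0, 0], "spin": 0},
    {"dp": [0, 0, -10], "spin": 0}
  ],
  "grip": -1
}}

```text
clock: 5.25
position: [0.6262, 0.171, 0.2037]
ee_rot: [0.735, 0.678, -0.001, -0.0]
ft_force: [0.9, -0.2, 0.0]
grip_width: 1.0
grasp_force: 0.0
```

{"method": "arm_command", "body": {
  "plan": [
    {"dp": [0, 0, -40], "spin": 0},
    {"dp": [0, 0, -40], "spin": 0},
    {"dp": [0, -20, -10], "spin": 0},
    {"dp": [-20, -45, 0], "spin": 0},
    {"dp": [-20, -45, 0], "spin": 0}
  ]
}}

```text
clock: 5.75
position: [0.5129, 0.1398, 0.2955]
ee_rot: [0.735, 0.678, 0.001, 0.0]
ft_force: [-0.5, -1.1, 1.1]
grip_width: 1.002
grasp_force: 0.0
```

```bash
python3 -c "
from h import *
o=manip.get_obs();print(o['grip_width'])
go(.456,.0704,.25)"
```

```text
1.0022014298443038
pos [0.5129 0.1398 0.2955] dtool [-73.7 -51.3  45.4] spin -0.002 aft [-73.6 -51.5] f [-0.5 -1.1  1.1]
```

{"method": "arm_command", "body": {
  "plan": [
    {"dp": [-37, -26, 0], "spin": 0},
    {"dp": [-37, -26, 0], "spin": 0},
    {"dp": [0, 0, 20], "spin": 0},
    {"dp": [0, 0, 20], "spin": 0},
    {"dp": [0, 0, 0], "spin": 0}
  ]
}}

```text
clock: 6.25
position: [0.4553, 0.07, 0.2537]
ee_rot: [0.735, 0.678, -0.001, -0.001]
ft_force: [-0.6, -0.3, 0.2]
grip_width: 0.998
grasp_force: 0.0
```

```bash
python3 -c "
from h import *
go(.4550,.0704,.19)"
```

```text
pos [0.4553 0.07   0.2537] dtool [ 0.4 -0.2 63.7] spin -0.003 aft [ 0.4 -0.2] f [-0.6 -0.3  0.2]
```

{"method": "arm_command", "body": {
  "plan": [
    {"dp": [0, 0, 32], "spin": 0},
    {"dp": [0, 0, 32], "spin": 0},
    {"dp": [0, 0, 0], "spin": 0},
    {"dp": [0, 0, 0], "spin": 0}
  ]
}}

```text
clock: 6.65
position: [0.4567, 0.0705, 0.1918]
ee_rot: [0.735, 0.678, -0.0, 0.0]
ft_force: [0.9, -1.0, 0.9]
grip_width: 1.001
grasp_force: 0.0
```

{"method": "arm_command", "body": {
  "plan": [
    {"dp": [0, 0, 0], "spin": 0},
    {"dp": [0, 0, 0], "spin": 0},
    {"dp": [0, 0, 0], "spin": 0},
    {"dp": [0, 0, 0], "spin": 0},
    {"dp": [0, 0, 0], "spin": 0}
  ],
  "grip": 1,
  "newtons": 50
}}

```text
clock: 7.15
position: [0.4567, 0.0705, 0.192]
ee_rot: [0.735, 0.678, 0.001, 0.0]
ft_force: [-3.7, -0.1, 11.7]
grip_width: 0.492
grasp_force: 49.4
```

```bash
python3 -c "
from h import *
go(.6167,.0319,.25)"
```

```text
pos [0.4567 0.0705 0.192 ] dtool [-25.6 162.6 -57.9] spin -0.003 aft [-26.1 162.6] f [-3.7 -0.1 11.7]
```

{"method": "arm_command", "body": {
  "plan": [
    {"dp": [0, 0, -30], "spin": 0},
    {"dp": [-6, 40, -20], "spin": 0},
    {"dp": [-7, 42, 0], "spin": 0},
    {"dp": [-7, 42, 0], "spin": 0},
    {"dp": [-6, 39, 0], "spin": 0}
  ]
}}

```text
clock: 7.65
position: [0.6182, 0.0311, 0.2411]
ee_rot: [0.735, 0.678, 0.0, 0.0]
ft_force: [-0.8, -0.3, -0.9]
grip_width: 0.488
grasp_force: 51.5
```

{"method": "arm_command", "body": {
  "plan": [
    {"dp": [0, 0, 0], "spin": 0},
    {"dp": [0, 0, 20], "spin": 0},
    {"dp": [0, 0, 0], "spin": 0},
    {"dp": [0, 0, 0], "spin": 0}
  ]
}}

```text
clock: 8.05
position: [0.6162, 0.0316, 0.2208]
ee_rot: [0.735, 0.678, -0.0, -0.0]
ft_force: [0.3, 1.0, -1.4]
grip_width: 0.493
grasp_force: 51.7
```

```bash
python3 -c "
from h import *
go(.6167,.0319,.203)"
```

```text
pos [0.6162 0.0316 0.2208] dtool [ 0.3  0.5 17.8] spin -0.003 aft [0.3 0.5] f [ 0.3  1.  -1.4]
```

{"method": "arm_command", "body": {
  "plan": [
    {"dp": [0, 0, 12], "spin": 0},
    {"dp": [0, 0, 3], "spin": 0},
    {"dp": [0, 0, 1], "spin": 0},
    {"dp": [0, 0, 0], "spin": 0},
    {"dp": [0, 0, 0], "spin": 0}
  ]
}}

```text
clock: 8.55
position: [0.6167, 0.0315, 0.205]
ee_rot: [0.735, 0.678, 0.0, 0.0]
ft_force: [0.5, 0.6, -1.4]
grip_width: 0.49
grasp_force: 51.7
```

{"method": "arm_command", "body": {
  "plan": [
    {"dp": [0, 0, 1], "spin": 0},
    {"dp": [0, 0, 0], "spin": 0}
  ]
}}

```text
clock: 8.75
position: [0.6166, 0.0314, 0.2038]
ee_rot: [0.735, 0.678, 0.0, 0.0]
ft_force: [0.5, -0.2, -2.7]
grip_width: 0.496
grasp_force: 51.7
```

{"method": "arm_command", "body": {
  "plan": [
    {"dp": [0, 0, 1], "spin": 0},
    {"dp": [0, 0, 0], "spin": 0}
  ]
}}

```text
clock: 8.95
position: [0.6167, 0.0314, 0.2031]
ee_rot: [0.735, 0.678, 0.0, -0.0]
ft_force: [-2.2, -0.2, 3.4]
grip_width: 0.49
grasp_force: 52.1
```

{"method": "arm_command", "body": {
  "plan": [
    {"dp": [0, 0, 0], "spin": 0},
    {"dp": [0, 0, 0], "spin": 0},
    {"dp": [0, 0, 0], "spin": 0},
    {"dp": [0, 0, 0], "spin": 0},
    {"dp": [0, 0, -20], "spin": 0}
  ],
  "grip": -1
}}

```text
clock: 9.45
position: [0.6156, 0.0316, 0.2205]
ee_rot: [0.735, 0.678, -0.002, -0.001]
ft_force: [-1.4, 0.8, 0.6]
grip_width: 1.001
grasp_force: 0.0
```

{"method": "arm_command", "body": {
  "plan": [
    {"dp": [0, 0, -40], "spin": 0},
    {"dp": [0, 0, -40], "spin": 0},
    {"dp": [-20, -20, -10], "spin": 0},
    {"dp": [-45, -20, 0], "spin": 0},
    {"dp": [-45, -20, 0], "spin": 0}
  ]
}}

```text
clock: 9.95
position: [0.5473, -0.0739, 0.3132]
ee_rot: [0.734, 0.679, 0.001, 0.0]
ft_force: [-0.9, -1.7, -0.2]
grip_width: 0.999
grasp_force: 0.0
```

```bash
python3 -c "
from h import *
go(.4275,-.2602,.25)"
```

```text
pos [ 0.5473 -0.0739  0.3132] dtool [-195.1 -105.1   63. ] spin -0.001 aft [-195.  -105.2] f [-0.9 -1.7 -0.2]
```

{"method": "arm_command", "body": {
  "plan": [
    {"dp": [-39, -21, 6], "spin": 0},
    {"dp": [-39, -21, 6], "spin": 0},
    {"dp": [-39, -21, 6], "spin": 0},
    {"dp": [-39, -21, 6], "spin": 0},
    {"dp": [-39, -21, 6], "spin": 0}
  ]
}}

```text
clock: 10.45
position: [0.4266, -0.2607, 0.2827]
ee_rot: [0.735, 0.678, 0.0, 0.0]
ft_force: [1.0, -0.6, 0.2]
grip_width: 1.002
grasp_force: 0.0
```

{"method": "arm_command", "body": {
  "plan": [
    {"dp": [0, 0, 0], "spin": 0},
    {"dp": [0, 0, 0], "spin": 0}
  ]
}}

```text
clock: 10.65
position: [0.4273, -0.2601, 0.2827]
ee_rot: [0.736, 0.677, 0.0, -0.0]
ft_force: [0.4, 0.8, -0.4]
grip_width: 0.999
grasp_force: 0.0
```

```bash
python3 -c "
from h import *
go(.4275,-.2602,.187)
im=viewer.camera('side');u,v=proj('side',[.4275,-.2602,.05]).astype(int);print(u,v)
cv2.imwrite('pics/s4.png',cv2.resize(im[max(v-70,0):v+60,max(u-90,0):u+90],None,fx=4,fy=4))
im=viewer.camera('top');u,v=proj('top',[.623,.1014,.03]).astype(int);print(u,v)
cv2.imwrite('pics/t4.png',cv2.resize(im[max(v-50,0):v+50,max(u-80,0):u+80],None,fx=5,fy=5))"
```

```text
pos [ 0.4273 -0.2601  0.2827] dtool [-0.1  0.2 95.7] spin -0.005 aft [-0.1  0.2] f [ 0.4  0.8 -0.4]
434 205
283 199
```

View pics/s4.png

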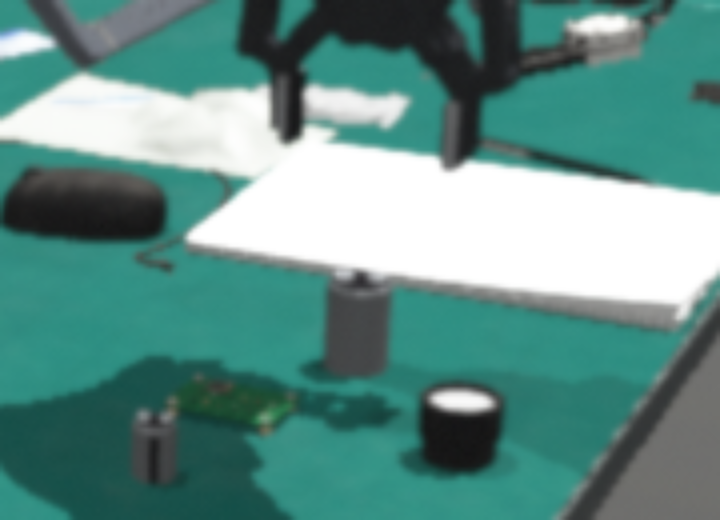

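View pics/t4.png

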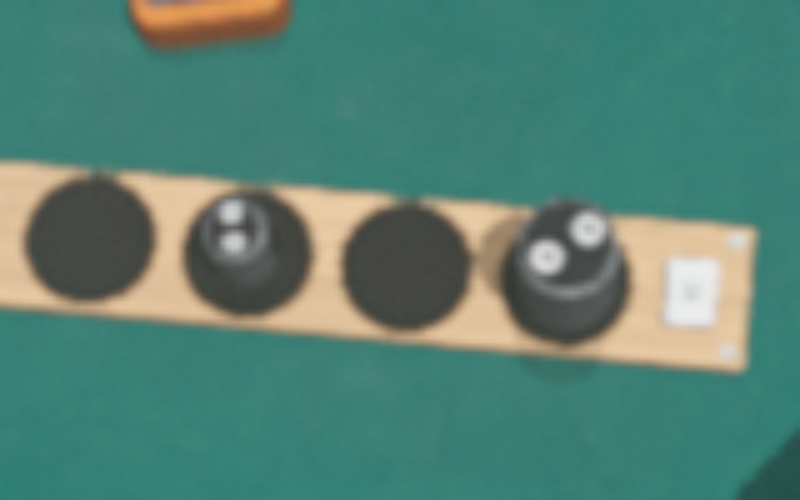

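Side view: the gripper is centred above cap3 (358,320). Top view: cap2 stands on pad2 (terminals 232,226) and cap4 on pad4 (567,244).

```bash
python3 -c "
from h import *
print(ray('top',316.0,197.4,.077),ray('top',249.1,193.8,.057))
for x,y in [(566,276),(249,252),(407,267),(90,239)]: print(ray('top',203+x/5-.4,149+y/5-.4,.011))"
```

```text
[0.61521198 0.03131383 0.077     ] [0.62668717 0.17100151 0.057     ]
[0.61978217 0.0316222  0.011     ]
[0.62854134 0.17051532 0.011     ]
[0.62276803 0.1010961  0.011     ]
[0.63348777 0.24079729 0.011     ]
```

{"method": "arm_command", "body": {
  "plan": [
    {"dp": [0, 0, 35], "spin": 0},
    {"dp": [0, 0, 35], "spin": 0},
    {"dp": [0, 0, 25], "spin": 0},
    {"dp": [0, 0, 0], "spin": 0},
    {"dp": [0, 0, 0], "spin": 0}
  ]
}}

```text
clock: 11.25
position: [0.4285, -0.2588, 0.1882]
ee_rot: [0.734, 0.679, -0.0, -0.0]
ft_force: [0.9, 0.1, 0.8]
grip_width: 1.003
grasp_force: 0.0
```

{"method": "arm_command", "body": {
  "plan": [
    {"dp": [0, 0, 0], "spin": 0},
    {"dp": [0, 0, 0], "spin": 0},
    {"dp": [0, 0, 0], "spin": 0},
    {"dp": [0, 0, 0], "spin": 0},
    {"dp": [0, 0, 0], "spin": 0}
  ],
  "grip": 1,
  "newtons": 45
}}

```text
clock: 11.75
position: [0.4281, -0.2595, 0.1886]
ee_rot: [0.735, 0.678, 0.001, 0.0]
ft_force: [-1.5, 2.0, 8.7]
grip_width: 0.39
grasp_force: 44.1
```

```bash
python3 -c "
from h import *
go(.622,.1014,.27)"
```

```text
pos [ 0.4281 -0.2595  0.1886] dtool [375.3 164.5 -81.1] spin -0.003 aft [374.8 165.7] f [-1.5  2.   8.7]
```

{"method": "arm_command", "body": {
  "plan": [
    {"dp": [0, 0, -40], "spin": 0},
    {"dp": [20, 9, -40], "spin": 0},
    {"dp": [40, 17, -20], "spin": 0},
    {"dp": [42, 18, 0], "spin": 0},
    {"dp": [42, 18, 0], "spin": 0}
  ]
}}

```text
clock: 12.25
position: [0.5018, -0.1194, 0.289]
ee_rot: [0.735, 0.678, 0.001, 0.001]
ft_force: [1.4, -0.6, -1.0]
grip_width: 0.394
grasp_force: 45.3
```

{"method": "arm_command", "body": {
  "plan": [
    {"dp": [45, 20, 0], "spin": 0},
    {"dp": [45, 20, 0], "spin": 0},
    {"dp": [45, 20, 0], "spin": 0},
    {"dp": [45, 20, 0], "spin": 0},
    {"dp": [45, 20, 0], "spin": 0}
  ]
}}

```text
clock: 12.75
position: [0.6193, 0.0974, 0.2879]
ee_rot: [0.735, 0.678, 0.0, -0.0]
ft_force: [0.4, -1.5, -0.1]
grip_width: 0.395
grasp_force: 45.3
```

{"method": "arm_command", "body": {
  "plan": [
    {"dp": [0, 0, 0], "spin": 0},
    {"dp": [0, 0, 0], "spin": 0}
  ]
}}

```text
clock: 12.95
position: [0.6188, 0.0968, 0.2872]
ee_rot: [0.734, 0.679, -0.0, -0.0]
ft_force: [-0.5, -1.9, -1.9]
grip_width: 0.395
grasp_force: 45.3
```

```bash
python3 -c "
from h import *
go(.6225,.1012,.200)"
```

```text
pos [0.6188 0.0968 0.2872] dtool [ 4.8  3.4 87.2] spin -0.001 aft [4.8 3.4] f [-0.5 -1.9 -1.9]
```

{"method": "arm_command", "body": {
  "plan": [
    {"dp": [5, 3, 10], "spin": 0},
    {"dp": [0, 0, 35], "spin": 0},
    {"dp": [0, 0, 30], "spin": 0},
    {"dp": [0, 0, 0], "spin": 0},
    {"dp": [0, 0, 0], "spin": 0}
  ]
}}

```text
clock: 13.45
position: [0.6221, 0.0992, 0.213]
ee_rot: [0.735, 0.678, -0.0, -0.0]
ft_force: [0.5, 0.7, -0.3]
grip_width: 0.397
grasp_force: 45.3
```

```bash
python3 -c "
from h import *
go(.6225,.1012,.200)"
```

```text
pos [0.6221 0.0992 0.213 ] dtool [ 2.   0.2 13. ] spin -0.005 aft [2.  0.2] f [ 0.5  0.7 -0.3]
```

{"method": "arm_command", "body": {
  "plan": [
    {"dp": [1, 0, 7], "spin": 0},
    {"dp": [0, 0, 3], "spin": 0},
    {"dp": [0, 0, 2], "spin": 0},
    {"dp": [0, 0, 0], "spin": 0},
    {"dp": [0, 0, 0], "spin": 0}
  ]
}}

```text
clock: 13.95
position: [0.6223, 0.1012, 0.201]
ee_rot: [0.735, 0.678, 0.0, 0.0]
ft_force: [0.2, 0.3, -0.5]
grip_width: 0.396
grasp_force: 45.3
```

{"method": "arm_command", "body": {
  "plan": [
    {"dp": [0, 0, 1], "spin": 0},
    {"dp": [0, 0, 0], "spin": 0}
  ]
}}

```text
clock: 14.15
position: [0.6223, 0.1012, 0.1998]
ee_rot: [0.735, 0.678, 0.0, 0.0]
ft_force: [-0.7, 1.1, -0.5]
grip_width: 0.398
grasp_force: 45.3
```

{"method": "arm_command", "body": {
  "plan": [
    {"dp": [0, 0, 1], "spin": 0},
    {"dp": [0, 0, 0], "spin": 0}
  ]
}}

```text
clock: 14.35
position: [0.6223, 0.1012, 0.1996]
ee_rot: [0.735, 0.678, 0.0, -0.0]
ft_force: [-3.5, 0.2, 8.2]
grip_width: 0.397
grasp_force: 46.2
```

{"method": "arm_command", "body": {
  "plan": [
    {"dp": [0, 0, 0], "spin": 0},
    {"dp": [0, 0, 0], "spin": 0},
    {"dp": [0, 0, 0], "spin": 0},
    {"dp": [0, 0, 0], "spin": 0},
    {"dp": [0, 0, -20], "spin": 0}
  ],
  "grip": -1
}}

```text
clock: 14.85
position: [0.6211, 0.1012, 0.2164]
ee_rot: [0.735, 0.678, -0.002, -0.001]
ft_force: [0.4, 1.1, 0.2]
grip_width: 0.999
grasp_force: 0.0
```

{"method": "arm_command", "body": {
  "plan": [
    {"dp": [0, 0, -40], "spin": 0},
    {"dp": [0, 0, -45], "spin": 0},
    {"dp": [-30, -25, -20], "spin": 0},
    {"dp": [-38, -31, 0], "spin": 0},
    {"dp": [-38, -31, 0], "spin": 0}
  ]
}}

```text
clock: 15.35
position: [0.526, 0.0015, 0.3243]
ee_rot: [0.735, 0.679, 0.001, 0.0]
ft_force: [0.5, -0.7, 0.3]
grip_width: 0.997
grasp_force: 0.0
```

```bash
python3 -c "
from h import *
go(.4672,-.0839,.25)"
```

```text
pos [0.526  0.0015 0.3243] dtool [-89.8 -52.   74.1] spin -0.002 aft [-89.7 -52.2] f [ 0.5 -0.7  0.3]
```

{"method": "arm_command", "body": {
  "plan": [
    {"dp": [-30, -17, 18], "spin": 0},
    {"dp": [-30, -17, 18], "spin": 0},
    {"dp": [-30, -18, 18], "spin": 0},
    {"dp": [0, 0, 0], "spin": 0},
    {"dp": [0, 0, 0], "spin": 0}
  ]
}}

```text
clock: 15.85
position: [0.4678, -0.0835, 0.2697]
ee_rot: [0.735, 0.678, 0.0, -0.0]
ft_force: [-0.1, -0.1, 0.2]
grip_width: 0.997
grasp_force: 0.0
```

```bash
python3 -c "
from h import *
go(.4672,-.0839,.18)"
```

```text
pos [ 0.4678 -0.0835  0.2697] dtool [-0.5 -0.5 89.7] spin -0.005 aft [-0.5 -0.5] f [-0.1 -0.1  0.2]
```

{"method": "arm_command", "body": {
  "plan": [
    {"dp": [0, 0, 40], "spin": 0},
    {"dp": [0, 0, 35], "spin": 0},
    {"dp": [0, 0, 14], "spin": 0},
    {"dp": [0, 0, 0], "spin": 0},
    {"dp": [0, 0, 0], "spin": 0}
  ]
}}

```text
clock: 16.35
position: [0.4689, -0.0825, 0.1814]
ee_rot: [0.734, 0.679, 0.0, 0.0]
ft_force: [0.4, 0.8, 0.4]
grip_width: 1.002
grasp_force: 0.0
```

{"method": "arm_command", "body": {
  "plan": [
    {"dp": [0, 0, 0], "spin": 0},
    {"dp": [0, 0, 0], "spin": 0},
    {"dp": [0, 0, 0], "spin": 0},
    {"dp": [0, 0, 0], "spin": 0},
    {"dp": [0, 0, 0], "spin": 0}
  ],
  "grip": 1,
  "newtons": 30
}}

```text
clock: 16.85
position: [0.4681, -0.083, 0.1811]
ee_rot: [0.735, 0.678, 0.0, 0.0]
ft_force: [-0.9, 0.3, 4.6]
grip_width: 0.241
grasp_force: 29.1
```

```bash
python3 -c "
from h import *
go(.6329,.2406,.27)"
```

```text
pos [ 0.4681 -0.083   0.1811] dtool [335.8 138.4 -88.7] spin -0.003 aft [335.4 139.4] f [-0.9  0.3  4.6]
```

{"method": "arm_command", "body": {
  "plan": [
    {"dp": [0, 0, -40], "spin": 0},
    {"dp": [15, 6, -45], "spin": 0},
    {"dp": [42, 17, -20], "spin": 0},
    {"dp": [45, 18, 0], "spin": 0},
    {"dp": [45, 19, 0], "spin": 0}
  ]
}}

```text
clock: 17.35
position: [0.5403, 0.0603, 0.287]
ee_rot: [0.735, 0.678, 0.001, 0.0]
ft_force: [1.2, -1.8, 0.8]
grip_width: 0.247
grasp_force: 29.7
```

{"method": "arm_command", "body": {
  "plan": [
    {"dp": [45, 19, 0], "spin": 0},
    {"dp": [45, 19, 0], "spin": 0},
    {"dp": [45, 19, 0], "spin": 0},
    {"dp": [45, 18, 0], "spin": 0},
    {"dp": [0, 0, 0], "spin": 0}
  ]
}}

```text
clock: 17.85
position: [0.6287, 0.24, 0.2842]
ee_rot: [0.732, 0.681, 0.0, -0.001]
ft_force: [-1.3, 1.3, -1.4]
grip_width: 0.239
grasp_force: 29.7
```

```bash
python3 -c "
from h import *
go(.6329,.2408,.192)"
```

```text
pos [0.6287 0.24   0.2842] dtool [ 0.9  4.2 92.1] spin 0.005 aft [0.9 4.2] f [-1.3  1.3 -1.4]
```

{"method": "arm_command", "body": {
  "plan": [
    {"dp": [1, 4, 15], "spin": 0},
    {"dp": [0, 0, 40], "spin": 0},
    {"dp": [0, 0, 22], "spin": 0},
    {"dp": [0, 0, 0], "spin": 0},
    {"dp": [0, 0, 0], "spin": 0}
  ]
}}

```text
clock: 18.35
position: [0.6329, 0.2316, 0.2088]
ee_rot: [0.735, 0.678, -0.0, 0.0]
ft_force: [1.2, 0.5, 0.3]
grip_width: 0.24
grasp_force: 29.7
```

```bash
python3 -c "
from h import *
go(.6329,.2408,.192)"
```

```text
pos [0.6329 0.2316 0.2088] dtool [ 9.2 -0.8 16.8] spin -0.005 aft [ 9.2 -0.7] f [1.2 0.5 0.3]
```

{"method": "arm_command", "body": {
  "plan": [
    {"dp": [9, 0, 0], "spin": 0},
    {"dp": [0, 0, 0], "spin": 0},
    {"dp": [0, 0, 0], "spin": 0},
    {"dp": [0, 0, 0], "spin": 0},
    {"dp": [0, 0, 0], "spin": 0}
  ]
}}

```text
clock: 18.85
position: [0.6335, 0.2416, 0.209]
ee_rot: [0.735, 0.678, 0.0, 0.0]
ft_force: [0.5, 0.2, 0.6]
grip_width: 0.245
grasp_force: 29.7
```

```bash
python3 -c "
from h import *
go(.6329,.2408,.192)"
```

```text
pos [0.6335 0.2416 0.209 ] dtool [-0.9 -0.6 17. ] spin -0.003 aft [-0.9 -0.6] f [0.5 0.2 0.6]
```

{"method": "arm_command", "body": {
  "plan": [
    {"dp": [-1, -1, 12], "spin": 0},
    {"dp": [0, 0, 3], "spin": 0},
    {"dp": [0, 0, 1], "spin": 0},
    {"dp": [0, 0, 0], "spin": 0},
    {"dp": [0, 0, 0], "spin": 0}
  ]
}}

```text
clock: 19.35
position: [0.6323, 0.2407, 0.1922]
ee_rot: [0.735, 0.678, -0.0, -0.0]
ft_force: [-0.1, 0.0, -0.3]
grip_width: 0.242
grasp_force: 29.8
```

{"method": "arm_command", "body": {
  "plan": [
    {"dp": [0, 0, 1], "spin": 0},
    {"dp": [0, 0, 0], "spin": 0}
  ]
}}

```text
clock: 19.55
position: [0.6324, 0.2407, 0.1922]
ee_rot: [0.735, 0.678, -0.0, -0.0]
ft_force: [-3.6, -1.9, 8.5]
grip_width: 0.241
grasp_force: 30.6
```

In contact. I'll release, retreat and check.

{"method": "arm_command", "body": {
  "plan": [
    {"dp": [0, 0, 0], "spin": 0},
    {"dp": [0, 0, 0], "spin": 0},
    {"dp": [0, 0, 0], "spin": 0},
    {"dp": [0, 0, 0], "spin": 0},
    {"dp": [0, 0, -20], "spin": 0}
  ],
  "grip": -1
}}

```text
clock: 20.05
position: [0.6313, 0.2406, 0.2091]
ee_rot: [0.735, 0.678, -0.002, -0.001]
ft_force: [-0.5, 0.6, 0.6]
grip_width: 0.995
grasp_force: 0.0
```

{"method": "arm_command", "body": {
  "plan": [
    {"dp": [0, 0, -40], "spin": 0},
    {"dp": [0, 0, -45], "spin": 0},
    {"dp": [0, -40, -20], "spin": 0},
    {"dp": [0, -48, 0], "spin": 0},
    {"dp": [0, -48, 0], "spin": 0}
  ]
}}

```text
clock: 20.55
position: [0.4955, 0.2516, 0.3172]
ee_rot: [0.735, 0.678, 0.001, 0.0]
ft_force: [-0.8, 0.8, 0.7]
grip_width: 0.999
grasp_force: 0.0
```

{"method": "arm_command", "body": {
  "plan": [
    {"dp": [-40, -20, 0], "spin": 0},
    {"dp": [-48, 0, 0], "spin": 0},
    {"dp": [-48, 0, 0], "spin": 0},
    {"dp": [-48, 0, 0], "spin": 0},
    {"dp": [-48, 0, 0], "spin": 0}
  ]
}}

```text
clock: 21.05
position: [0.4578, 0.0202, 0.3169]
ee_rot: [0.735, 0.678, 0.001, -0.0]
ft_force: [1.7, 0.3, 1.6]
grip_width: 0.998
grasp_force: 0.0
```

{"method": "arm_command", "body": {
  "plan": [
    {"dp": [-48, 0, 0], "spin": 0},
    {"dp": [-48, 0, 0], "spin": 0},
    {"dp": [-48, 0, 0], "spin": 0},
    {"dp": [0, 0, 0], "spin": 0},
    {"dp": [0, 0, 0], "spin": 0}
  ]
}}

```text
clock: 21.55
position: [0.4466, -0.1224, 0.3168]
ee_rot: [0.736, 0.677, 0.0, 0.0]
ft_force: [-0.2, 1.4, -0.4]
grip_width: 1.0
grasp_force: 0.0
```

```bash
python3 -c "
from h import *
im=viewer.camera('top');a=cv2.resize(im[149:249,183:343],(800,500),interpolation=cv2.INTER_CUBIC)
cv2.imwrite('pics/t5.png',a)
cv2.imwrite('pics/s5.png',cv2.resize(viewer.camera('side')[180:360,130:370],(800,600)))"
```

View pics/t5.png

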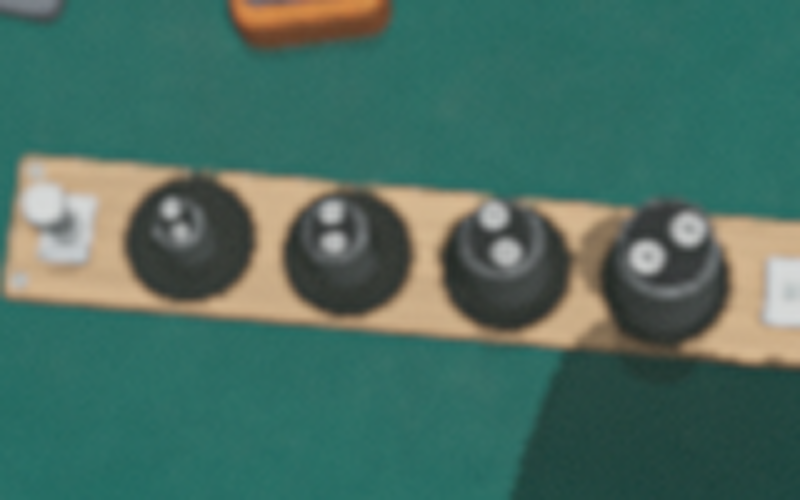

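View pics/s5.png

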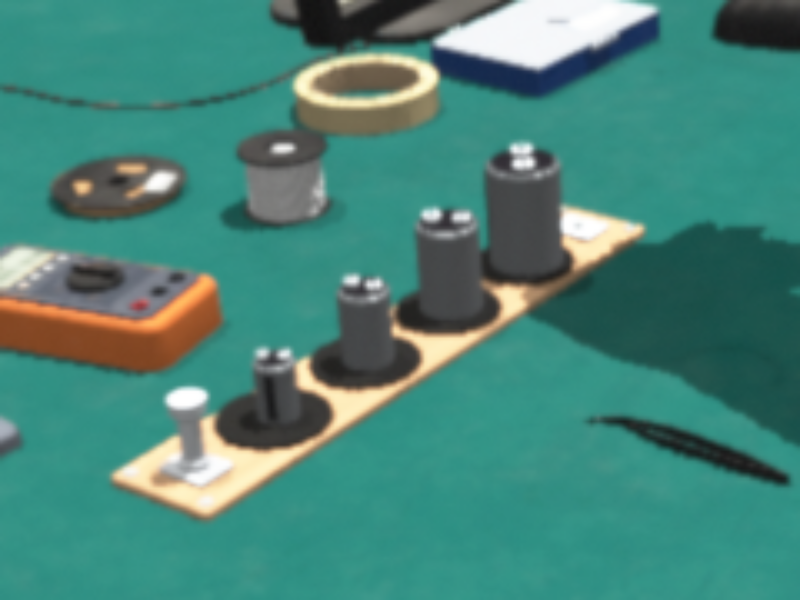

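All four caps stand upright in size order from the post, with terminals in the top view at (175,220), (333,227), (500,233) and (667,243). I'll check the centring numerically.

```bash
python3 -c "
from h import *
for x,y,z in [(175,220,.047),(333,227,.057),(500,233,.067),(667,243,.077)]: print(ray('top',183+x/5-.4,149+y/5-.4,z).round(4))"
```

```text
[0.6314 0.2396 0.047 ]
[0.6263 0.1708 0.057 ]
[0.6217 0.1002 0.067 ]
[0.6156 0.0313 0.077 ]
```

Every cap is within about 2 mm of its pad centre.

```bash
python3 -c "
from h import *
print(manip.hand_in())"
```

```text
the job is handed in; nothing more can be done
None
```

The four capacitors stand upright on their pads in size order, smallest next to the post, each within about 2 mm of its pad's centre by the top camera, and the job was handed in at about 22 s of the 93 s limit.

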